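Close up and pack a violin kit tray

TASK

Pack the luthier's kit tray: close up the three loose wooden blocks in it, then set the bronze dome weight down in the room you have made (lower it, do not drop it) and stand the flat gauge blade, foot down to the tray's floor, in the narrow gap that remains. All three blocks stay flat on the tray's floor with the weight, and the clipped caul, the divider, the ebony saddle and the jar stay where they are.

Things in the scene. Friction and masses are not known exactly. Their poses are not given: they have to be found in the camera images.
- tray: open hardwood kit tray, fixed to the table. Inside 190 mm long (its x) x 64 mm wide (its y) x 24 mm deep; walls 8 mm thick, floor 6 mm thick, rim 30 mm above the table. Origin on the table under its centre, z up; it may stand at any yaw. At the start the three blocks are spread out in it with gaps; at its -x end there is a gap of 30 to 43 mm
- block_a: plain pale willow block, 36 mm long (its x) x 60 mm wide (its y) x 20 mm high, origin at the centre of its underside; lies flat in the tray, its y across the tray, its top 4 mm below the rim, with only 2 mm at each side
- block_b: plain pale willow block, 40 mm long (its x) x 60 mm wide (its y) x 20 mm high, origin at the centre of its underside; lies flat in the tray, its y across the tray, its top 4 mm below the rim, with only 2 mm at each side
- block_c: plain pale willow block, 44 mm long (its x) x 60 mm wide (its y) x 20 mm high, origin at the centre of its underside; lies flat in the tray, its y across the tray, its top 4 mm below the rim, with only 2 mm at each side
- weight: bronze dome-shaped bench weight, 0.55 kg, 60 mm diameter: straight side up to 16 mm, dome up to 32 mm, then an upright round knob of 18 mm diameter from 32 to 60 mm height. Origin at the centre of its underside, z up; stands on the table at the start
- gauge: flat gauge blade standing on edge in its rest: steel blade 5 mm thick (its x), 50 mm wide (its y), from 0 to 34 mm height, with a dark wooden head 12 mm thick (x), 50 mm wide (y) from 34 to 58 mm height. Origin at the centre of the blade's foot edge, z up along the blade
- rest: dark wooden rest fixed to the table, 40 mm (x) x 70 mm (y) x 22 mm high, with a 9 mm wide slot along its y, 16 mm deep, in which the gauge stands. Origin on the table under its centre
- caul: bystander: curved poplar caul, about 190 mm long (its y) x 60 mm, with a thin maple rib held by three nickel spring clips, 75 mm high in all; origin on the table at the middle of its curved face
- divider: bystander: steel drafting divider lying flat, 165 mm long (its y), 50 mm wide, 10 mm high, origin on the table near its middle
- saddle: bystander: small black ebony saddle, 10 x 38 x 11 mm, origin at the centre of its underside
- jar: bystander: amber glass jar, 48 mm diameter, 85 mm high, origin at the centre of its underside
Not all that is in view belongs to the job. What is shaped like the block_a but blue is not meant.

How it is judged (in metres and radians):
At the end, for the whole second after the job is handed in: In the tray, at rest: the three blocks flat on its floor (undersides within 3.5 mm of it, tilt under 0.1 rad), the weight upright on its floor (within 3 mm, tilt under 0.1 rad), and the gauge standing foot down on its floor (foot within 5 mm of it, leaning less than 0.45 rad) (x of block_a in the frame of tray between -0.082 and 0.082 m and y of block_a in the frame of tray between -0.012 and 0.012 m and z of block_a in the frame of tray between 0.002 and 0.0095 m and angle between each of block_a, block_b, block_c, weight's own z axis and vertical below 0.1 rad and linear speed of each of block_a, block_b, block_c, weight, gauge below 0.02 m/s and x of block_b in the frame of tray between -0.082 and 0.082 m and y of block_b in the frame of tray between -0.012 and 0.012 m and z of block_b in the frame of tray between 0.002 and 0.0095 m and x of block_c in the frame of tray between -0.082 and 0.082 m and y of block_c in the frame of tray between -0.012 and 0.012 m and z of block_c in the frame of tray between 0.002 and 0.0095 m and x of weight in the frame of tray between -0.07 and 0.07 m and y of weight in the frame of tray between -0.01 and 0.01 m and z of weight in the frame of tray between 0.002 and 0.009 m and x of gauge in the frame of tray between -0.096 and 0.096 m and y of gauge in the frame of tray between -0.015 and 0.015 m and z of gauge in the frame of tray between 0.002 and 0.011 m and angle between gauge's own z axis and vertical below 0.45 rad); the robot touches nothing.
It fails at once if the caul with the clipped rib is shifted by more than 15 mm (distance of caul from where it was at the start of the episode above 0.015 m).
It fails at once if the divider is shifted by more than 15 mm (distance of divider from where it was at the start of the episode above 0.015 m).
It fails at once if the ebony saddle is shifted by more than 15 mm (distance of saddle from where it was at the start of the episode above 0.015 m).
It fails at once if the amber jar is shifted by more than 15 mm or tipped (distance of jar from where it was at the start of the episode above 0.015 m or angle between jar's own z axis and vertical above 0.3 rad).
It fails at once if the bronze weight is dropped or rammed into the tray (over 80 N between them) (contact force between weight and tray above 80 N).
It also fails if it takes over 67 s, if anything falls off the work surface, if the arm or the gripper's body presses on something with over 40 N, if the wrist force passes 120 N, or if a joint passes its speed limit or range.

ROBOT

A 6-joint arm with a two-finger parallel gripper is mounted at the origin on the work surface. World frame = base frame: x ahead of the robot, y to its left, z up, the work surface at z = 0. Lengths are in m, angles in degrees, forces in N, time in s.
With the tool pointing down it reaches from about 0.4 to 0.825 m from the base axis. Payload 7 kg.
Tool frame: the origin (TCP) lies on the centre line of the jaws, within the pads' length; the fingertips stand 14 mm ahead of it and the grasp point (between the pads) lies 5 mm behind it; z points along the fingers, y is the line along which they close (so a half turn about z gives the same grasp; the last joint's range is limited). The gripper opens to 88 mm and grips with 3 to 60 N. Pads are 19 mm wide; open, the fingers measure 130 mm over their backs; the gripper's body (78 mm by 193 mm) begins 47 mm behind the grasp point.
Start: joints at [-53.852, 20.546, 0.682, 0, -70.136, -16.507], TCP at [0.227, -0.636, 0.241] pointing down, gripper open.
Joint ranges: [-176.03, 176.03], [-82.01, 121.73], [-58.28, 71.71], [-173.87, 95.51], [-174.79, -0.11], [-173.66, 173.66]. Speed limits (degrees/s): [136.94, 136.94, 172.46, 180, 180, 180].

INTERFACE

Orientations are given as [roll, pitch, yaw] about the fixed x, y, z axes, in that order (R = Rz(yaw) Ry(pitch) Rx(roll)).
In Python, from plant import r gives the robot as it stands.
- The arm moves only by the tool send_rows, never from a script. Its argument "steps" is a list of rows, each an object with "dp": the shift along the tool's x, y, z in mm, a list of three; "roll": the turn about the tool's z in rad; "jaw": the opening in per cent of the stroke, from 0 (shut) to 100 (fully open). In form: [{"dp": [tx, ty, tz], "roll": roll, "jaw": jaw}, ...]. A call has 1 to 5 rows; each row is the pose to reach, as a shift and turn from the pose commanded when the call began, along the tool's axes at that moment; what a row does not reach only later rows make up. A row lasts 1/8 s, in which the tool goes at most 62.5 mm and 10.7 degrees, less where a joint would pass 70% of its speed; a pose out of reach is approached as far as the arm can. A call with a gripper value outside its range is refused whole. The fingers move at their own pace and stop on an object; "newtons" is the grip in N (left out, the last holds). Time passes only in rows, so rows that repeat a pose let the fingers close. It gives the time, the measured TCP pose, the force, the opening and the grip force at its end, in the units of the state.
- r.get_state(): the state, without advancing time (a new reading comes with each control period).
- r.capture(name): name is "scene" or "top"; returns a dict with "image" (480x640x3 uint8, blue, green, red), "K" (3x3 intrinsics, pixels), "rvec" (rotation vector, rad) and "tvec" (3), from world to camera coordinates, as OpenCV has them. Camera axes: x right, y down, z forward; pixel columns grow to the right and rows downward; lengths in m; the calibration is good to about 2 mm. A picture is of the moment at which its call begins. There is no depth.
- r.close_job(): hands the job in; it is judged then, once.
The state is a dict: "time_s": time; "joints": joint angles; "qd": joint speeds; "joint_torque": joint torques, N m; "tcp_pos": TCP position; "eef_rot": TCP orientation; "contact_force": force on the tool from outside, world axes, zero at the start; "moment": the same for the moment, N m; "gripper_width": finger opening in m; "gripper_force": force on a finger pad.
Only numpy, scipy, OpenCV 4.12 (cv2) and the standard library are available. Lean on these libraries where they do the work, as an engineer would, in place of code of your own. Each camera call takes 0.05 s, during which the arm holds its last target. There are 200 camera calls.

## Working session

There is one attempt and no reset: what is moved stays moved. The work goes in short steps, Python scripts to look and compute and a tool call to move; the robot and the scene stay as the last step left them, time stands still between calls to the robot, and variables do not carry over. Pictures are saved under pics/ and viewed, at most 10 in all, crops included, and the job is handed in when it is done.

Besides the shell and the picture viewer there is one more tool, called as name([rows], argument=value, ...), one row to a line, values as JSON. send_rows: Moves the arm, as the interface text tells. Its arguments: {"type":"object","properties":{"steps":{"type":"array","items":{"type":"object","properties":{"dp":{"type":"array","items":{"type":"number"}},"roll":{"type":"number"},"jaw":{"type":"number"}}}},"newtons":{"type":"number"}},"required":["steps"]}

```bash
mkdir -p pics; ls; cat > h.py <<'E'
import cv2,numpy as np
from plant import r
def cap(n,f=None):
    c=r.capture(n)
    if f: cv2.imwrite('pics/'+f,c['image'])
    return c
def ray(c,px,z):
    "pixels -> world points on plane z"
    R=cv2.Rodrigues(np.array(c['rvec'],float))[0];t=np.array(c['tvec'],float).ravel()
    p=np.atleast_2d(np.array(px,float));d=(R.T@np.linalg.inv(c['K'])@np.c_[p,np.ones(len(p))].T).T
    o=-R.T@t
    return o+d*((z-o[2])/d[:,2:3])
def proj(c,P):
    return cv2.projectPoints(np.atleast_2d(np.array(P,float)),np.array(c['rvec'],float),np.array(c['tvec'],float),np.array(c['K'],float),None)[0][:,0]
E
python3 - <<'E'
from h import *
for n in('top','scene'):
    c=cap(n,n+'0.png'); R=cv2.Rodrigues(np.array(c['rvec'],float))[0]; print(n,c['K'],-R.T@np.array(c['tvec']).ravel())
print(r.get_state())
E
```

```text
pics
top [[597.76977101   0.         317.86330916]
 [  0.         597.76977101 237.61139957]
 [  0.           0.           1.        ]] [0.46601121 0.00881549 1.26760012]
scene [[530.33130529   0.         321.65466431]
 [  0.         530.33130529 238.9384082 ]
 [  0.           0.           1.        ]] [1.35758957 0.20137592 0.53538059]
{'time_s': 0.1, 'joints': array([-5.38512099e+01,  2.05867780e+01,  6.39491484e-01, -1.78682154e-02,
       -7.01345691e+01, -1.65083324e+01]), 'qd': array([ 0.08123296, -0.02798432,  0.07985881, -0.00673904,  0.05197196,
       -0.10847165]), 'joint_torque': array([-2.30363294e-03, -5.84160161e+01,  2.93748450e+01,  7.01563329e+00,
        1.00538073e-02, -7.33478873e-05]), 'tcp_pos': array([ 0.22673811, -0.63534758,  0.23972574]), 'eef_rot': array([ 1.79916745e+02, -7.15603365e-03, -1.60365621e+02]), 'contact_force': array([-0.2263151 ,  1.02348208,  0.24404536]), 'moment': array([-0.00896302,  0.03986285,  0.00477041]), 'gripper_force': 0.0, 'gripper_width': 0.0875899371264051}
```

View pics/top0.png

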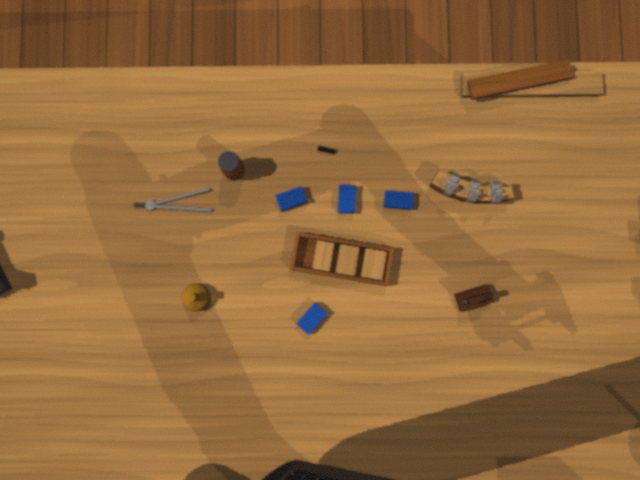

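View pics/scene0.png

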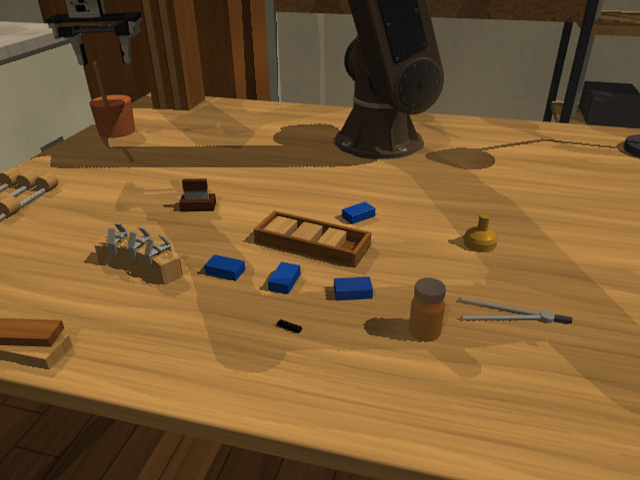

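The top view shows the tray at (345,259), with its gap (-x) end at the left, (305,250). The weight is at (196,297), and the gauge in its rest is at (475,297).

Things that could be confused:
- **Willow blocks (wanted):** (322,256), (347,260) and (373,263), inside the tray.
- **Blue blocks (decoys):** (292,199), (347,199), (400,200) and (312,318).
- **Gauge:** the dark item at (475,297). The saddle at (327,150) and the caul at (472,188) are not it.

I'll check these choices in one close crop.

```bash
python3 - <<'E'
from h import *
c=cap('top');s=cap('scene')
im=c['image'];
a=cv2.resize(im[222:297,280:405],None,fx=6,fy=6,interpolation=cv2.INTER_CUBIC)[:, :750]
b=cv2.resize(im[275:320,445:505],None,fx=3,fy=3,interpolation=cv2.INTER_CUBIC)
d=cv2.resize(im[270:320,170:230],None,fx=3,fy=3,interpolation=cv2.INTER_CUBIC)
e=cv2.resize(s['image'][170:220,170:225],None,fx=3,fy=3,interpolation=cv2.INTER_CUBIC)
o=np.zeros((600,750,3),np.uint8);o[:450]=a;x=0
for q in(b,d,e): o[450:450+q.shape[0],x:x+q.shape[1]]=q[:150];x+=190
cv2.imwrite('pics/crop1.png',o)
hsv=cv2.cvtColor(im,cv2.COLOR_BGR2HSV)
for n,p in dict(tray=(297,255),trayb=(340,240),tbl=(345,300),blk=(347,260),blk2=(322,256),floor=(306,250),wt=(190,297),gau=(475,290),rest=(462,302)).items(): print(n,hsv[p[1],p[0]])
E
```

```text
tray [ 13 163  78]
trayb [ 14 185 113]
tbl [ 17 148 189]
blk [ 17 148 169]
blk2 [ 16 149 175]
floor [ 14 178  96]
wt [ 18 199 159]
gau [  8 171  70]
rest [ 10 119  75]
```

View pics/crop1.png

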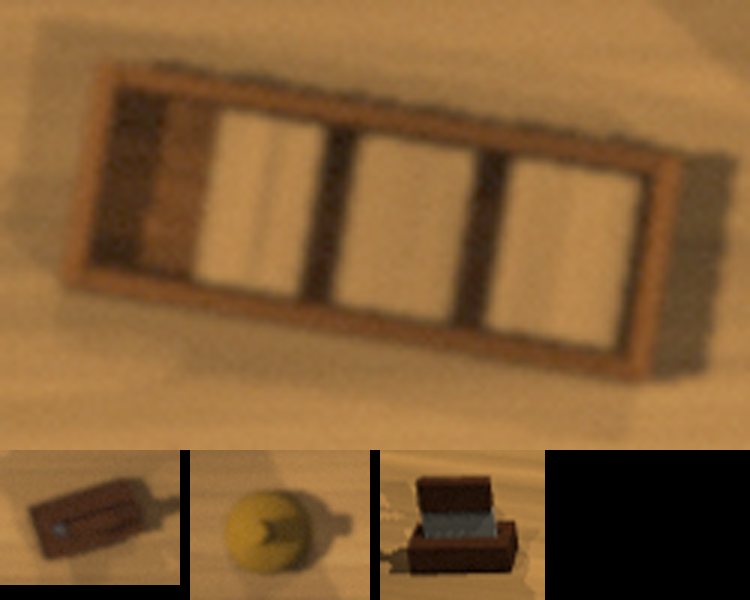

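The crop confirms the choice: three pale blocks with the tray's gap at the left, the bronze knob weight, and the gauge's dark head and grey blade in the rest. Next I compute the poses.

```bash
python3 - <<'E'
from h import *
c=cap('top');s=cap('scene')
im=c['image'];hsv=cv2.cvtColor(im,cv2.COLOR_BGR2HSV)
f=lambda u,v:((u+.5)/6-.5+280,(v+.5)/6-.5+222)
q=ray(c,[f(105,65),f(680,155),f(655,380),f(65,285)],.030)[:,:2]
print('tray corners',q.round(4).tolist(),'ctr',q.mean(0).round(4),'sides',[np.linalg.norm(q[i]-q[i-1]).round(4) for i in range(4)])
d=(q[1]-q[0]+q[2]-q[3]);ex=d/np.linalg.norm(d);print('tray x yaw',np.degrees(np.arctan2(ex[1],ex[0])))
ey=np.array([-ex[1],ex[0]])
b=ray(c,[f(*p) for p in[(218,110),(192,275),(325,125),(302,300),(355,135),(330,305),(475,150),(457,322),(505,160),(485,328),(640,178),(618,345)]],.026)[:,:2]-q.mean(0)
print('block edges x',(b@ex).round(4))
def blob(m,box):
    x0,y0,x1,y1=box;k=np.zeros_like(m);k[y0:y1,x0:x1]=m[y0:y1,x0:x1]
    cs=cv2.findContours(k,cv2.RETR_EXTERNAL,cv2.CHAIN_APPROX_NONE)[0];return max(cs,key=cv2.contourArea)
# weight
w=blob(cv2.inRange(hsv,(17,185,60),(30,255,255)),(170,270,225,325));(u,v),rad=cv2.minEnclosingCircle(w)
print('weight px',u,v,rad,'xy@.012',ray(c,[(u,v)],.012).round(4), 'mm rad',rad/597*1.255)
# rest
g=blob(cv2.inRange(hsv,(0,60,0),(12,255,110)),(445,278,498,320));m=cv2.minAreaRect(g);bx=cv2.boxPoints(m)
P=ray(c,bx,.022)[:,:2];print('rest',m,P.round(4).tolist(),P.mean(0).round(4));
for i in range(2): e=P[i+1]-P[i];print(np.linalg.norm(e).round(4),np.degrees(np.arctan2(e[1],e[0])).round(1))
# gauge head lower front edge in scene
sf=lambda u,v:((u-380+.5)/3-.5+170,(v-450+.5)/3-.5+170)
print('head front low edge',ray(s,[sf(418,513),sf(492,513)],.040).round(4).tolist(),'rest front bottom',ray(s,[sf(409,570),sf(514,572)],0).round(4).tolist())
# weight knob top in scene
print('scene proj weight base/top',proj(s,[[*ray(c,[(u,v)],.012)[0,:2],0],[*ray(c,[(u,v)],.012)[0,:2],.06]]).round(1))
hs=cv2.cvtColor(s['image'],cv2.COLOR_BGR2HSV);w=blob(cv2.inRange(hs,(15,190,40),(30,255,255)),(455,205,510,260));k=w[:,0];top=k[k[:,1]<k[:,1].min()+8];print('scene knob top px',k[:,1].min(),top[:,0].min(),top[:,0].max(),'body',cv2.boundingRect(w))
E
```

```text
tray corners [[0.6, 0.0573], [0.5668, -0.1415], [0.4893, -0.1313], [0.5237, 0.0715]] ctr [ 0.545 -0.036] sides [np.float64(0.0775), np.float64(0.2015), np.float64(0.0782), np.float64(0.2057)]
tray x yaw -99.5507806015439
block edges x [-0.06   -0.0598 -0.0225 -0.0209 -0.0116 -0.0111  0.0303  0.0332  0.0411
  0.043   0.0883  0.0893]
weight px 195.3865203857422 296.8593444824219 13.825220108032227 xy@.012 [[0.4682 0.2715 0.012 ]] mm rad 0.02906306739628215
rest ((474.2735595703125, 297.70751953125), (18.818395614624023, 35.30166244506836), 74.05460357666016) [[0.4705, -0.2685], [0.4899, -0.3394], [0.4525, -0.3488], [0.4332, -0.278]] [ 0.4616 -0.3087]
0.0736 -74.7
0.0386 -166.0
head front low edge [[0.473, -0.3323, 0.04], [0.4606, -0.2823, 0.04]] rest front bottom [[0.4843, -0.3398, 0.0], [0.4691, -0.2668, 0.0]]
scene proj weight base/top [[478.8 243.5]
 [483.8 215.7]]
scene knob top px 214 479 488 body (464, 214, 33, 38)
```

```bash
cat >> h.py <<'E'
C=np.array([.545,-.036]);YAW=-99.55
def T(x,y=0,C=None,yaw=None):
    C=globals()['C'] if C is None else C; a=np.radians(YAW if yaw is None else yaw)
    return C+np.array([x*np.cos(a)-y*np.sin(a),x*np.sin(a)+y*np.cos(a)])
def to(xy,z,yaw):
    s=r.get_state();p=s['tcp_pos'];a=np.radians(s['eef_rot'][2])
    d=np.array([*xy,z])-p
    print('dp',np.round(1e3*np.array([d[0]*np.cos(a)+d[1]*np.sin(a),d[0]*np.sin(a)-d[1]*np.cos(a),-d[2]]),1),'roll',round(-np.radians((yaw-np.degrees(a)+180)%360-180),4),'rot',s['eef_rot'].round(2),'t',s['time_s'])
def where(C=None):
    s=r.get_state();C=globals()['C'] if C is None else C;a=np.radians(YAW);d=s['tcp_pos'][:2]-C
    print('tray xy mm',1e3*np.array([d[0]*np.cos(a)+d[1]*np.sin(a),-d[0]*np.sin(a)+d[1]*np.cos(a)]).round(4),'z',s['tcp_pos'][2],s['contact_force'].round(1))
E
python3 -c "
from h import *
to(T(-.0775),.1,YAW)"
```

```text
dp [-539.   525.4  140.2] roll -1.0613 rot [ 179.97   -0.   -160.36] t 0.3
```

send_rows([
  {"dp": [-539, 525, 0], "roll": -1.061, "jaw": 10},
  {"dp": [-539, 525, 0], "roll": -1.061, "jaw": 10},
  {"dp": [-539, 525, 0], "roll": -1.061, "jaw": 10},
  {"dp": [-539, 525, 0], "roll": -1.061, "jaw": 10},
  {"dp": [-539, 525, 0], "roll": -1.061, "jaw": 10},
])

```text
time_s: 0.92
tcp_pos: [0.365, -0.3534, 0.2408]
eef_rot: [-180.0, -0.0, -106.3]
contact_force: [1.7, 0.1, 0.5]
gripper_width: 0.043
gripper_force: 0.0
```

```bash
python3 -c "
from h import *
to(T(-.0775),.1,YAW)"
```

```text
dp [-432.1  -74.6  140.8] roll -0.1178 rot [-1.7996e+02 -1.0000e-02 -1.0630e+02] t 0.925
```

send_rows([
  {"dp": [-432, -75, 0], "roll": -0.118, "jaw": 10},
  {"dp": [-432, -75, 0], "roll": -0.118, "jaw": 10},
  {"dp": [-432, -75, 0], "roll": -0.118, "jaw": 10},
  {"dp": [-432, -75, 0], "roll": -0.118, "jaw": 10},
  {"dp": [-432, -75, 0], "roll": -0.118, "jaw": 10},
])

```text
time_s: 1.55
tcp_pos: [0.5044, -0.0734, 0.241]
eef_rot: [-179.9, 0.0, -99.9]
contact_force: [0.8, -1.5, 0.3]
gripper_width: 0.009
gripper_force: 0.0
```

```bash
python3 -c "
from h import *
to(T(-.0775),.1,YAW)"
```

```text
dp [-121.2  -33.2  141. ] roll -0.0054 rot [-1.7994e+02  2.0000e-02 -9.9860e+01] t 1.55
```

send_rows([
  {"dp": [-121, -33, 0], "roll": -0.005, "jaw": 10},
  {"dp": [-121, -33, 30], "roll": -0.005, "jaw": 10},
  {"dp": [-121, -33, 90], "roll": -0.005, "jaw": 10},
  {"dp": [-121, -33, 141], "roll": -0.005, "jaw": 10},
  {"dp": [-121, -33, 141], "roll": -0.005, "jaw": 10},
])

```text
time_s: 2.17
tcp_pos: [0.5543, 0.0373, 0.0962]
eef_rot: [179.6, -0.2, -99.6]
contact_force: [0.1, -1.0, 0.9]
gripper_width: 0.0089
gripper_force: 0.0
```

```bash
python3 -c "
from h import *
to(T(-.0775),.1,YAW)
c=cap('top');s=cap('scene')
o=np.zeros((600,800,3),np.uint8);o[:450,:480]=cv2.resize(c['image'][205:305,270:410],(480,450)[:2]) if 0 else cv2.resize(c['image'][205:305,270:377],(480,450));o[:450,480:800]=cv2.resize(s['image'][150:270,260:345],(320,450))
cv2.imwrite('pics/p4.png',o)"
```

```text
dp [-3.7 -2.9 -3.8] roll -0.0009 rot [179.59  -0.23 -99.6 ] t 2.175
```

View pics/p4.png

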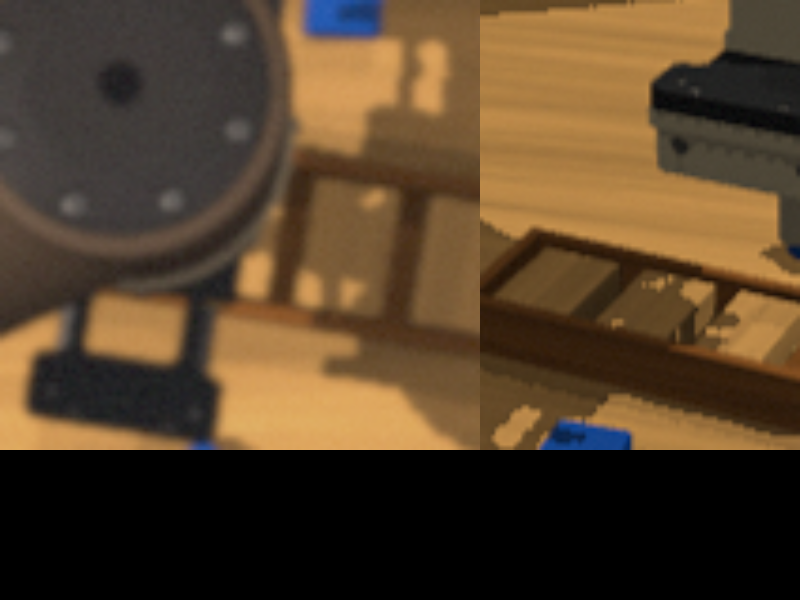

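The gripper hides the gap in the top view. The scene view shows the blocks untouched and the tool over the tray. I'll descend and watch the force.

send_rows([
  {"dp": [-4, -3, 25], "roll": 0, "jaw": 8},
  {"dp": [-4, -3, 46], "roll": 0, "jaw": 8},
  {"dp": [-4, -3, 46], "roll": 0, "jaw": 8},
  {"dp": [-4, -3, 52], "roll": 0, "jaw": 8},
  {"dp": [-4, -3, 52], "roll": 0, "jaw": 8},
])

```text
time_s: 2.9
tcp_pos: [0.5613, 0.0417, 0.0487]
eef_rot: [-179.9, 0.1, -99.6]
contact_force: [-0.3, 0.2, 0.2]
gripper_width: 0.0071
gripper_force: 0.0
```

```bash
python3 -c "
from h import *
where();to(T(-.0775),.027,YAW)"
```

```text
tray xy mm [-79.3   3.2] z 0.04866947899884058 [-0.3  0.2  0.2]
dp [ 1.8  3.2 21.7] roll -0.0009 rot [-1.7992e+02  5.0000e-02 -9.9600e+01] t 2.9
```

send_rows([
  {"dp": [2, 3, 0], "roll": 0, "jaw": 8},
  {"dp": [2, 3, 8], "roll": 0, "jaw": 8},
  {"dp": [2, 3, 14], "roll": 0, "jaw": 8},
  {"dp": [2, 3, 21], "roll": 0, "jaw": 8},
  {"dp": [2, 3, 21], "roll": 0, "jaw": 8},
])

```text
time_s: 3.52
tcp_pos: [0.5569, 0.0399, 0.0257]
eef_rot: [179.9, -0.1, -99.6]
contact_force: [-1.0, 0.0, 0.0]
gripper_width: 0.0073
gripper_force: 0.0
```

```bash
python3 -c "
from h import *
where()"
```

```text
tray xy mm [-76.8  -0.9] z 0.025662510509562225 [-1.  0.  0.]
```

send_rows([
  {"dp": [-5, 0, 0], "jaw": 8},
  {"dp": [-7, 0, 0], "jaw": 8},
  {"dp": [-8, 0, 0], "jaw": 8},
  {"dp": [-9, 0, 0], "jaw": 8},
  {"dp": [-9, 0, 0], "jaw": 8},
])

```text
invalid input
```

```bash
python3 -c "
from h import *
where()"
```

```text
tray xy mm [-76.8  -0.9] z 0.025662510509562225 [-1.  0.  0.]
```

Each row needs a roll value.

send_rows([
  {"dp": [-5, 0, 0], "roll": 0, "jaw": 8},
  {"dp": [-7, 0, 0], "roll": 0, "jaw": 8},
  {"dp": [-8, 0, 0], "roll": 0, "jaw": 8},
  {"dp": [-9, 0, 0], "roll": 0, "jaw": 8},
  {"dp": [-9, 0, 0], "roll": 0, "jaw": 8},
])

```text
time_s: 4.15
tcp_pos: [0.5589, 0.0479, 0.0268]
eef_rot: [180.0, -0.1, -99.6]
contact_force: [2.0, -6.8, 0.2]
gripper_width: 0.007
gripper_force: 3.3
```

```bash
python3 -c "
from h import *
where()"
```

```text
tray xy mm [-85.1  -0.2] z 0.02679829788689542 [ 2.  -6.8  0.2]
```

send_rows([
  {"dp": [4, 0, 0], "roll": 0, "jaw": 8},
  {"dp": [4, 5, 0], "roll": 0, "jaw": 8},
  {"dp": [4, 7, 0], "roll": 0, "jaw": 8},
  {"dp": [4, 8, 0], "roll": 0, "jaw": 8},
  {"dp": [4, 8, 0], "roll": 0, "jaw": 8},
])

```text
time_s: 4.78
tcp_pos: [0.5504, 0.0466, 0.0266]
eef_rot: [-180.0, 0.0, -99.6]
contact_force: [-0.4, 0.3, -0.1]
gripper_width: 0.0069
gripper_force: 0.0
```

```bash
python3 -c "
from h import *
where()"
```

```text
tray xy mm [-82.3  -8.4] z 0.026644484166252928 [-0.4  0.3 -0.1]
```

send_rows([
  {"dp": [0, 1, 0], "roll": 0, "jaw": 8},
  {"dp": [0, 2, 0], "roll": 0, "jaw": 8},
  {"dp": [0, 3, 0], "roll": 0, "jaw": 8},
  {"dp": [0, 4, 0], "roll": 0, "jaw": 8},
  {"dp": [0, 4, 0], "roll": 0, "jaw": 8},
])

```text
time_s: 5.4
tcp_pos: [0.5471, 0.0471, 0.0267]
eef_rot: [-179.9, 0.0, -99.6]
contact_force: [4.0, -1.6, -1.9]
gripper_width: 0.0068
gripper_force: 2.1
```

```bash
python3 -c "
from h import *
where()"
```

```text
tray xy mm [-82.3 -11.7] z 0.02670266172772709 [ 4.  -1.6 -1.9]
```

send_rows([
  {"dp": [1, -10, 0], "roll": 0, "jaw": 8},
  {"dp": [1, -15, 0], "roll": 0, "jaw": 8},
  {"dp": [1, -17, 0], "roll": 0, "jaw": 8},
  {"dp": [1, -18, 0], "roll": 0, "jaw": 8},
  {"dp": [1, -18, 0], "roll": 0, "jaw": 8},
])

```text
time_s: 6.02
tcp_pos: [0.5639, 0.043, 0.0265]
eef_rot: [180.0, -0.0, -99.6]
contact_force: [1.0, -0.3, 0.2]
gripper_width: 0.0073
gripper_force: 0.0
```

```bash
python3 -c "
from h import *
where()"
```

```text
tray xy mm [-81.    5.5] z 0.026508559007060565 [ 1.  -0.3  0.2]
```

send_rows([
  {"dp": [0, -1, 0], "roll": 0, "jaw": 8},
  {"dp": [0, -2, 0], "roll": 0, "jaw": 8},
  {"dp": [0, -3, 0], "roll": 0, "jaw": 8},
  {"dp": [0, -4, 0], "roll": 0, "jaw": 8},
  {"dp": [0, -4, 0], "roll": 0, "jaw": 8},
])

```text
time_s: 6.65
tcp_pos: [0.568, 0.0423, 0.0265]
eef_rot: [180.0, -0.0, -99.6]
contact_force: [-0.2, 0.6, -0.3]
gripper_width: 0.0069
gripper_force: 0.0
```

```bash
python3 -c "
from h import *
where()"
```

```text
tray xy mm [-81.1   9.7] z 0.026530221007243622 [-0.2  0.6 -0.3]
```

send_rows([
  {"dp": [0, -1, 0], "roll": 0, "jaw": 8},
  {"dp": [0, -2, 0], "roll": 0, "jaw": 8},
  {"dp": [0, -2.5, 0], "roll": 0, "jaw": 8},
  {"dp": [0, -3, 0], "roll": 0, "jaw": 8},
  {"dp": [0, -3, 0], "roll": 0, "jaw": 8},
])

```text
time_s: 7.28
tcp_pos: [0.5709, 0.0418, 0.0266]
eef_rot: [180.0, -0.0, -99.6]
contact_force: [0.1, -0.6, 0.1]
gripper_width: 0.0067
gripper_force: 0.0
```

```bash
python3 -c "
from h import *
where()"
```

```text
tray xy mm [-81.1  12.6] z 0.026558157563378877 [ 0.1 -0.6  0.1]
```

send_rows([
  {"dp": [0, -1, 0], "roll": 0, "jaw": 8},
  {"dp": [0, -2, 0], "roll": 0, "jaw": 8},
  {"dp": [0, -2.5, 0], "roll": 0, "jaw": 8},
  {"dp": [0, -3, 0], "roll": 0, "jaw": 8},
  {"dp": [0, -3, 0], "roll": 0, "jaw": 8},
])

```text
time_s: 7.9
tcp_pos: [0.572, 0.0414, 0.0263]
eef_rot: [179.8, -0.0, -99.6]
contact_force: [-7.6, 4.1, 5.7]
gripper_width: 0.007
gripper_force: 4.1
```

```bash
python3 -c "
from h import *
where()"
```

```text
tray xy mm [-80.8  13.8] z 0.026312062836848477 [-7.6  4.1  5.7]
```

send_rows([
  {"dp": [2, 12.7, 0], "roll": 0, "jaw": 8},
  {"dp": [6, 12.7, 0], "roll": 0, "jaw": 8},
  {"dp": [14, 12.7, 0], "roll": 0, "jaw": 8},
  {"dp": [22, 12.7, 0], "roll": 0, "jaw": 8},
  {"dp": [30, 12.7, 0], "roll": 0, "jaw": 8},
])

```text
time_s: 8.52
tcp_pos: [0.5565, 0.0132, 0.0266]
eef_rot: [-180.0, 0.0, -99.6]
contact_force: [0.3, 1.3, 0.0]
gripper_width: 0.0069
gripper_force: 0.4
```

```bash
python3 -c "
from h import *
where()"
```

```text
tray xy mm [-50.5   3.2] z 0.026606238776959047 [0.3 1.3 0. ]
```

send_rows([
  {"dp": [4, 1, 0], "roll": 0, "jaw": 8},
  {"dp": [8, 2, 0], "roll": 0, "jaw": 8},
  {"dp": [11, 2, 0], "roll": 0, "jaw": 8},
  {"dp": [13, 2, 0], "roll": 0, "jaw": 8},
  {"dp": [14, 2, 0], "roll": 0, "jaw": 8},
])

```text
time_s: 9.15
tcp_pos: [0.5524, 0.0007, 0.0266]
eef_rot: [-180.0, 0.0, -99.6]
contact_force: [1.7, 2.5, -0.5]
gripper_width: 0.0072
gripper_force: 2.0
```

```bash
python3 -c "
from h import *
where()"
```

```text
tray xy mm [-37.4   1.2] z 0.026648813027998763 [ 1.7  2.5 -0.5]
```

send_rows([
  {"dp": [1, 0, 0], "roll": 0, "jaw": 8},
  {"dp": [2, 0, 0], "roll": 0, "jaw": 8},
  {"dp": [3, 0, 0], "roll": 0, "jaw": 8},
  {"dp": [4, 0, 0], "roll": 0, "jaw": 8},
  {"dp": [4, 0, 0], "roll": 0, "jaw": 8},
])

```text
time_s: 9.78
tcp_pos: [0.5532, 0.0001, 0.027]
eef_rot: [-179.8, 0.3, -99.6]
contact_force: [-1.3, 20.9, 0.5]
gripper_width: 0.0073
gripper_force: 10.4
```

```bash
python3 -c "
from h import *
where()"
```

```text
tray xy mm [-36.9   2.1] z 0.026970981985212916 [-1.3 20.9  0.5]
```

send_rows([
  {"dp": [-6, 0, 0], "roll": 0, "jaw": 8},
  {"dp": [-8, 0, -30], "roll": 0, "jaw": 40},
  {"dp": [-8, 0, -92], "roll": 0, "jaw": 60},
  {"dp": [-60, 0, -120], "roll": 0, "jaw": 60},
  {"dp": [-110, 0, -120], "roll": 0, "jaw": 60},
])

```text
time_s: 10.4
tcp_pos: [0.5711, 0.1059, 0.1498]
eef_rot: [-179.8, 0.1, -99.7]
contact_force: [1.0, -0.8, -1.0]
gripper_width: 0.0416
gripper_force: 0.0
```

```bash
python3 -c "
from h import *
where();to((.4682,.2715),.16,YAW)"
```

```text
tray xy mm [-144.3    2.2] z 0.14982350216796766 [ 1.  -0.8 -1. ]
dp [-145.9  129.3  -10.2] roll -0.002 rot [-1.7975e+02  1.4000e-01 -9.9660e+01] t 10.4
```

send_rows([
  {"dp": [-45, 40, 0], "roll": 0, "jaw": 60},
  {"dp": [-90, 80, 0], "roll": 0, "jaw": 60},
  {"dp": [-135, 120, 0], "roll": 0, "jaw": 60},
  {"dp": [-144, 129, 0], "roll": 0, "jaw": 60},
  {"dp": [-144, 129, 0], "roll": 0, "jaw": 60},
])

```text
time_s: 11.02
tcp_pos: [0.4659, 0.2687, 0.1464]
eef_rot: [180.0, -0.0, -99.5]
contact_force: [0.5, 0.9, 0.1]
gripper_width: 0.0527
gripper_force: 0.0
```

```bash
python3 -c "
from h import *
c=cap('top')
a=cv2.resize(c['image'][222:297,280:405],None,fx=6,fy=6,interpolation=cv2.INTER_CUBIC)
cv2.imwrite('pics/p5.png',a)
to((.4682,.2715),.16,YAW)"
```

```text
dp [ -3.7  -1.2 -13.6] roll -0.0001 rot [ 1.7999e+02 -5.0000e-02 -9.9560e+01] t 11.075
```

View pics/p5.png

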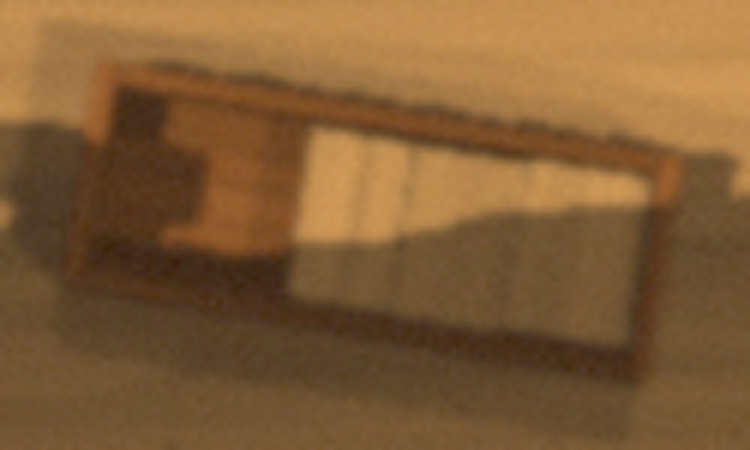

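The blocks are closed up and flat, with A's left edge at about (298,210) in the crop. Next I grip the weight's knob.

send_rows([
  {"dp": [-3, -1, 20], "roll": 0, "jaw": 60},
  {"dp": [-3, -1, 60], "roll": 0, "jaw": 60},
  {"dp": [-3, -1, 75], "roll": 0, "jaw": 60},
  {"dp": [-3, -1, 75], "roll": 0, "jaw": 60},
  {"dp": [-3, -1, 75], "roll": 0, "jaw": 60},
])

```text
time_s: 11.7
tcp_pos: [0.4689, 0.2714, 0.0726]
eef_rot: [-179.9, 0.1, -99.6]
contact_force: [-0.2, 1.1, 0.4]
gripper_width: 0.0525
gripper_force: 0.0
```

```bash
python3 -c "
from h import *
s=cap('scene');cv2.imwrite('pics/p6.png',cv2.resize(s['image'][160:270,420:540],None,fx=4,fy=4))
to((.4682,.2715),.048,YAW)"
```

```text
dp [ 0.2  0.6 24.8] roll -0.0009 rot [-1.7993e+02  9.0000e-02 -9.9600e+01] t 11.75
```

View pics/p6.png

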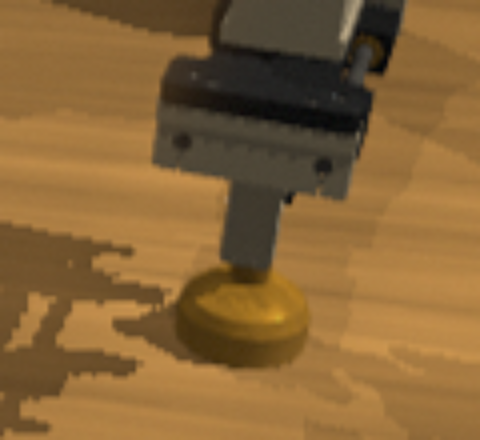

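The front finger, at (247,220) in the crop, lines up with the knob at (251,270). I'll descend and close.

send_rows([
  {"dp": [0, 0, 15], "roll": 0, "jaw": 60},
  {"dp": [0, 0, 24], "roll": 0, "jaw": 60},
  {"dp": [0, 0, 24], "roll": 0, "jaw": 5},
  {"dp": [0, 0, 24], "roll": 0, "jaw": 5},
  {"dp": [0, 0, 24], "roll": 0, "jaw": 5},
], newtons=40)

```text
time_s: 12.38
tcp_pos: [0.4681, 0.2714, 0.0478]
eef_rot: [-180.0, 0.0, -99.6]
contact_force: [-0.1, 0.9, -0.0]
gripper_width: 0.0279
gripper_force: 0.0
```

send_rows([
  {"dp": [0, 0, 0], "roll": 0, "jaw": 5},
  {"dp": [0, 0, 0], "roll": 0, "jaw": 5},
  {"dp": [0, 0, -10], "roll": 0, "jaw": 5},
  {"dp": [0, 0, -40], "roll": 0, "jaw": 5},
  {"dp": [0, 0, -75], "roll": 0, "jaw": 5},
])

```text
time_s: 13.0
tcp_pos: [0.4671, 0.2704, 0.1228]
eef_rot: [179.9, -0.1, -99.6]
contact_force: [0.4, 0.4, -6.4]
gripper_width: 0.0168
gripper_force: 40.0
```

```bash
python3 -c "
from h import *
print(r.get_state()['contact_force']);to(T(-.061,.001),.12,YAW)"
```

```text
[ 0.36854634  0.42917172 -6.36151521]
dp [ 228.1 -128.9    2.8] roll -0.0012 rot [ 1.799e+02 -1.200e-01 -9.962e+01] t 13.0
```

send_rows([
  {"dp": [45, -25, 0], "roll": 0, "jaw": 5},
  {"dp": [95, -54, 0], "roll": 0, "jaw": 5},
  {"dp": [145, -82, 0], "roll": 0, "jaw": 5},
  {"dp": [195, -110, 0], "roll": 0, "jaw": 5},
  {"dp": [227, -129, 0], "roll": 0, "jaw": 5},
])

```text
time_s: 13.62
tcp_pos: [0.557, 0.0234, 0.1225]
eef_rot: [179.9, -0.0, -99.7]
contact_force: [0.8, 0.8, -5.1]
gripper_width: 0.0178
gripper_force: 40.0
```

send_rows([
  {"dp": [0, 0, 0], "roll": 0, "jaw": 5},
  {"dp": [0, 0, 0], "roll": 0, "jaw": 5},
  {"dp": [0, 0, 10], "roll": 0, "jaw": 5},
  {"dp": [0, 0, 25], "roll": 0, "jaw": 5},
  {"dp": [0, 0, 25], "roll": 0, "jaw": 5},
])

```text
time_s: 14.25
tcp_pos: [0.5558, 0.026, 0.0956]
eef_rot: [179.8, -0.1, -99.6]
contact_force: [0.1, -0.3, -5.0]
gripper_width: 0.0171
gripper_force: 40.0
```

```bash
python3 -c "
from h import *
where();to(T(-.061,.001),.086,YAW)"
```

```text
tray xy mm [-63.    0.4] z 0.09557844417674982 [ 0.1 -0.3 -5. ]
dp [ 2.  -0.6  9.6] roll -0.0002 rot [ 1.7981e+02 -1.0000e-01 -9.9560e+01] t 14.25
```

send_rows([
  {"dp": [2, -0.6, 0], "roll": 0, "jaw": 5},
  {"dp": [2, -0.6, 8], "roll": 0, "jaw": 5},
  {"dp": [2, -0.6, 14], "roll": 0, "jaw": 5},
  {"dp": [2, -0.6, 19], "roll": 0, "jaw": 5},
  {"dp": [2, -0.6, 22], "roll": 0, "jaw": 5},
])

```text
time_s: 14.88
tcp_pos: [0.5575, 0.0237, 0.0751]
eef_rot: [180.0, -0.0, -99.6]
contact_force: [-0.0, 0.2, -5.5]
gripper_width: 0.0173
gripper_force: 40.0
```

```bash
python3 -c "
from h import *
where()"
```

```text
tray xy mm [-61.    2.4] z 0.07509926757013388 [-0.   0.2 -5.5]
```

send_rows([
  {"dp": [0, 1.3, 0], "roll": 0, "jaw": 5},
  {"dp": [0, 1.3, 3], "roll": 0, "jaw": 5},
  {"dp": [0, 1.3, 7], "roll": 0, "jaw": 5},
  {"dp": [0, 1.3, 11], "roll": 0, "jaw": 5},
  {"dp": [0, 1.3, 14], "roll": 0, "jaw": 5},
])

```text
time_s: 15.5
tcp_pos: [0.5562, 0.024, 0.0612]
eef_rot: [180.0, -0.0, -99.6]
contact_force: [0.1, -0.4, -5.3]
gripper_width: 0.0175
gripper_force: 40.0
```

```bash
python3 -c "
from h import *
where()"
```

```text
tray xy mm [-61.    1.1] z 0.061195162026008276 [ 0.1 -0.4 -5.3]
```

Clean entry, with the base 7 mm above the floor. I'll lower it gently.

send_rows([
  {"dp": [0, 0, 2], "roll": 0, "jaw": 5},
  {"dp": [0, 0, 4], "roll": 0, "jaw": 5},
  {"dp": [0, 0, 5.5], "roll": 0, "jaw": 5},
  {"dp": [0, 0, 7], "roll": 0, "jaw": 5},
  {"dp": [0, 0, 7.5], "roll": 0, "jaw": 5},
])

```text
time_s: 16.12
tcp_pos: [0.5563, 0.024, 0.054]
eef_rot: [180.0, -0.0, -99.6]
contact_force: [0.6, -0.3, -5.0]
gripper_width: 0.0172
gripper_force: 40.0
```

```bash
python3 -c "
from h import *
where()"
```

```text
tray xy mm [-61.1   1.2] z 0.053974502358339525 [ 0.6 -0.3 -5. ]
```

send_rows([
  {"dp": [0, 0, 0.5], "roll": 0, "jaw": 5},
  {"dp": [0, 0, 1], "roll": 0, "jaw": 5},
  {"dp": [2, 0, 1], "roll": 0, "jaw": 5},
  {"dp": [4, 0, 1], "roll": 0, "jaw": 5},
  {"dp": [5, 0, 1], "roll": 0, "jaw": 5},
])

```text
time_s: 16.75
tcp_pos: [0.5569, 0.0198, 0.0539]
eef_rot: [-179.8, 0.1, -99.6]
contact_force: [0.3, 3.0, 2.3]
gripper_width: 0.0174
gripper_force: 40.0
```

```bash
python3 -c "
from h import *
where()"
```

```text
tray xy mm [-57.    2.5] z 0.053889664730479625 [0.3 3.  2.3]
```

send_rows([
  {"dp": [1, 1, 0], "roll": 0, "jaw": 5},
  {"dp": [2, 1, 0], "roll": 0, "jaw": 5},
  {"dp": [2, 1, 0], "roll": 0, "jaw": 5},
  {"dp": [2, 1, 0], "roll": 0, "jaw": 5},
  {"dp": [2, 1, 0], "roll": 0, "jaw": 5},
])

```text
time_s: 17.38
tcp_pos: [0.5564, 0.0187, 0.0541]
eef_rot: [-179.8, 0.2, -99.6]
contact_force: [1.8, 8.8, 3.7]
gripper_width: 0.0174
gripper_force: 40.0
```

```bash
python3 -c "
from h import *
where()"
```

```text
tray xy mm [-55.9   2.2] z 0.054097713759489456 [1.8 8.8 3.7]
```

send_rows([
  {"dp": [-0.5, 0, 0], "roll": 0, "jaw": 45},
  {"dp": [-0.5, 0, 0], "roll": 0, "jaw": 45},
  {"dp": [-0.5, 0, 0], "roll": 0, "jaw": 45},
  {"dp": [-0.5, 0, 0], "roll": 0, "jaw": 45},
  {"dp": [-0.5, 0, -20], "roll": 0, "jaw": 45},
])

```text
time_s: 18.0
tcp_pos: [0.553, 0.0172, 0.0718]
eef_rot: [179.8, -0.1, -99.6]
contact_force: [1.0, 0.3, -0.4]
gripper_width: 0.0395
gripper_force: 0.0
```

send_rows([
  {"dp": [0, 0, -40], "roll": 0, "jaw": 70},
  {"dp": [40, 0, -80], "roll": 0, "jaw": 80},
  {"dp": [90, 0, -80], "roll": 0, "jaw": 80},
  {"dp": [140, 0, -80], "roll": 0, "jaw": 80},
  {"dp": [190, 0, -80], "roll": 0, "jaw": 80},
])

```text
time_s: 18.62
tcp_pos: [0.522, -0.171, 0.1533]
eef_rot: [-180.0, 0.0, -99.6]
contact_force: [1.1, 0.1, 0.7]
gripper_width: 0.0697
gripper_force: 0.0
```

```bash
python3 -c "
from h import *
where();to((.4605,-.3088),.14,-166)"
```

```text
tray xy mm [137.   -0.2] z 0.15329965745134366 [1.1 0.1 0.7]
dp [146.1  37.8  13.3] roll 1.1592 rot [-179.98    0.    -99.58] t 18.625
```

send_rows([
  {"dp": [50, 13, 0], "roll": 0.18, "jaw": 80},
  {"dp": [100, 26, 0], "roll": 0.36, "jaw": 80},
  {"dp": [144, 38, 0], "roll": 0.54, "jaw": 80},
  {"dp": [144, 38, 0], "roll": 0.72, "jaw": 80},
  {"dp": [144, 38, 0], "roll": 0.9, "jaw": 80},
])

```text
time_s: 19.25
tcp_pos: [0.4603, -0.306, 0.1529]
eef_rot: [180.0, -0.0, -151.6]
contact_force: [-0.3, 0.4, -0.5]
gripper_width: 0.0701
gripper_force: 0.0
```

```bash
python3 -c "
from h import *
c=cap('top');s=cap('scene')
o=np.zeros((480,800,3),np.uint8)
o[:450]=0;o[:480,:400]=cv2.resize(s['image'][120:240,150:250],(400,480),interpolation=cv2.INTER_CUBIC);o[:300,400:]=cv2.resize(c['image'][222:297,280:380],(400,300),interpolation=cv2.INTER_CUBIC)
cv2.imwrite('pics/p7.png',o)
to((.4605,-.3088),.075,-166)"
```

```text
dp [ 1.7 -2.8 77.9] roll 0.256 rot [ 1.7998e+02 -2.0000e-02 -1.5133e+02] t 19.35
```

View pics/p7.png

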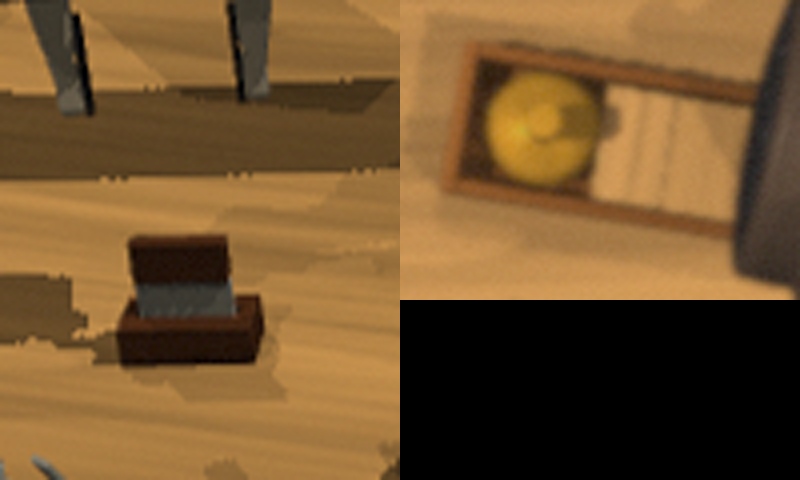

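The weight sits upright against the closed blocks, with a dark gap left at the tray's -x end at (468,120). The gauge is in its rest at (185,280). I'll grip the head across its 12 mm thickness, which centres it and straightens any lean.

send_rows([
  {"dp": [1.7, -2.8, 0], "roll": -0.185, "jaw": 50},
  {"dp": [1.7, -2.8, 0], "roll": -0.37, "jaw": 50},
  {"dp": [1.7, -2.8, 0], "roll": -0.555, "jaw": 50},
  {"dp": [1.7, -2.8, 0], "roll": -0.74, "jaw": 50},
  {"dp": [1.7, -2.8, 0], "roll": -0.925, "jaw": 50},
])

```text
time_s: 19.98
tcp_pos: [0.4609, -0.3083, 0.153]
eef_rot: [180.0, 0.0, -97.5]
contact_force: [-0.3, 0.9, -0.1]
gripper_width: 0.0441
gripper_force: 0.0
```

send_rows([
  {"dp": [0, 0, 0], "roll": -0.185, "jaw": 50},
  {"dp": [0, 0, 20], "roll": -0.386, "jaw": 50},
  {"dp": [0, 0, 50], "roll": -0.386, "jaw": 50},
  {"dp": [0, 0, 60], "roll": -0.386, "jaw": 50},
  {"dp": [0, 0, 60], "roll": -0.386, "jaw": 50},
])

```text
time_s: 20.6
tcp_pos: [0.4607, -0.3084, 0.0927]
eef_rot: [179.9, 0.0, -75.9]
contact_force: [-0.5, -0.4, 0.9]
gripper_width: 0.0438
gripper_force: 0.0
```

```bash
python3 -c "
from h import *
s=cap('scene');cv2.imwrite('pics/p8.png',cv2.resize(s['image'][120:230,140:260],None,fx=4,fy=4))
to((.4605,-.3088),.054,-76)"
```

```text
dp [ 0.   0.8 39.5] roll 0.0006 rot [ 1.800e+02 -2.000e-02 -7.597e+01] t 20.65
```

View pics/p8.png

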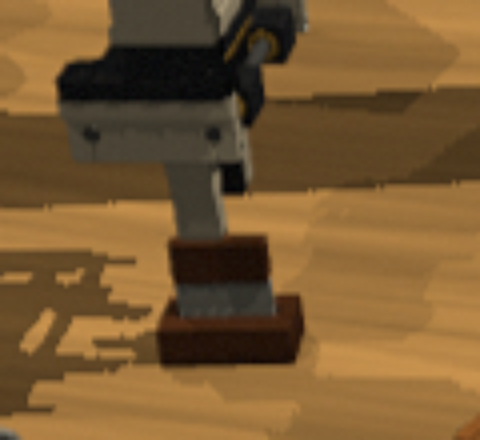

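```bash
python3 -c "
from h import *
s=cap('scene');g=np.array([.4605,-.3088]);u=np.array([np.cos(np.radians(14)),np.sin(np.radians(14))]);v=np.array([-u[1],u[0]])
P=[[*(g+.022*u),.0787],[*(g-.022*u),.0787],[*(g+.006*u),.064],[*(g-.006*u),.064],[*(g+.006*u+.025*v),.04],[*(g+.006*u-.025*v),.04]]
print(((proj(s,P)-[140,120]+.5)*4-.5).round(0))"
```

```text
[[203. 229.]
 [222. 193.]
 [214. 242.]
 [219. 232.]
 [268. 284.]
 [173. 284.]]
```

The projected finger and head positions match the crop: near fingertip at (203,235), head from (170,240) to (270,283). I'll descend and grip.

send_rows([
  {"dp": [0, 0.8, 20], "roll": 0, "jaw": 50},
  {"dp": [0, 0.8, 38], "roll": 0, "jaw": 50},
  {"dp": [0, 0.8, 38], "roll": 0, "jaw": 5},
  {"dp": [0, 0.8, 38], "roll": 0, "jaw": 5},
  {"dp": [0, 0.8, 38], "roll": 0, "jaw": 5},
], newtons=30)

```text
time_s: 21.32
tcp_pos: [0.4609, -0.3089, 0.0562]
eef_rot: [-179.9, -0.1, -76.0]
contact_force: [0.3, -0.3, -0.5]
gripper_width: 0.0193
gripper_force: 0.0
```

send_rows([
  {"dp": [0, 0, 0], "roll": 0, "jaw": 5},
  {"dp": [0, 0, 0], "roll": 0, "jaw": 5},
  {"dp": [0, 0, 0], "roll": 0, "jaw": 5},
  {"dp": [0, 0, -25], "roll": 0, "jaw": 5},
  {"dp": [0, 0, -80], "roll": 0, "jaw": 5},
])

```text
time_s: 21.95
tcp_pos: [0.4585, -0.3079, 0.1336]
eef_rot: [179.7, 0.2, -76.1]
contact_force: [0.0, -0.7, -0.4]
gripper_width: 0.0116
gripper_force: 30.0
```

```bash
python3 -c "
from h import *
s=cap('scene');cv2.imwrite('pics/p9.png',cv2.resize(s['image'][90:230,140:260],None,fx=4,fy=4))
to(T(-.091,.001),.134,-9.55)"
```

```text
dp [-328.9 -183.7    8.8] roll -1.1589 rot [-179.72   -0.29  -75.95] t 22.0
```

View pics/p9.png

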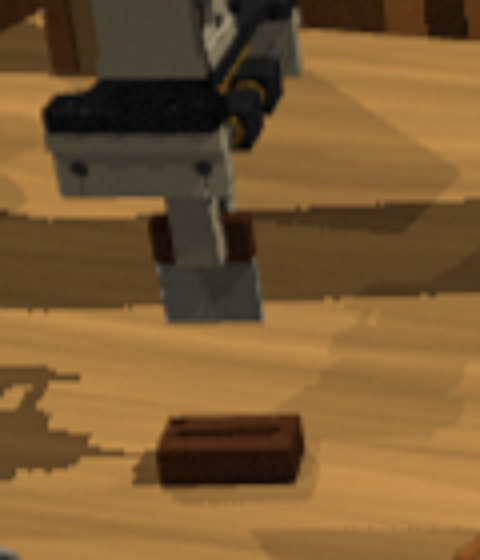

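The gauge is held upright and centred, with the blade spanning (160,265)–(262,322) and the rest empty. I'll carry it to the tray.

send_rows([
  {"dp": [-47, -26, -15], "roll": -0.17, "jaw": 5},
  {"dp": [-94, -52, -15], "roll": -0.34, "jaw": 5},
  {"dp": [-141, -79, -15], "roll": -0.51, "jaw": 5},
  {"dp": [-188, -105, -15], "roll": -0.68, "jaw": 5},
  {"dp": [-235, -131, -15], "roll": -0.85, "jaw": 5},
])

```text
time_s: 22.62
tcp_pos: [0.5308, -0.0472, 0.1501]
eef_rot: [-180.0, -0.0, -27.0]
contact_force: [0.5, -0.6, -0.7]
gripper_width: 0.0114
gripper_force: 30.0
```

```bash
python3 -c "
from h import *
to(T(-.091,.001),.145,-9.55)"
```

```text
dp [ -18.8 -103.5    5.1] roll -0.305 rot [-1.7998e+02 -1.0000e-02 -2.7020e+01] t 22.625
```

send_rows([
  {"dp": [-9, -50, 0], "roll": -0.15, "jaw": 5},
  {"dp": [-18, -98, 0], "roll": -0.3, "jaw": 5},
  {"dp": [-19, -102, 0], "roll": -0.3, "jaw": 5},
  {"dp": [-19, -102, 20], "roll": -0.3, "jaw": 5},
  {"dp": [-19, -102, 30], "roll": -0.3, "jaw": 5},
])

```text
time_s: 23.25
tcp_pos: [0.5597, 0.0497, 0.1189]
eef_rot: [180.0, 0.1, -10.2]
contact_force: [0.3, 0.0, -1.0]
gripper_width: 0.0117
gripper_force: 30.0
```

send_rows([
  {"dp": [0, 0, 5], "roll": 0, "jaw": 5},
  {"dp": [0, 0, 10], "roll": 0, "jaw": 5},
  {"dp": [0, 0, 10], "roll": 0, "jaw": 5},
])

```text
time_s: 23.62
tcp_pos: [0.5606, 0.0501, 0.11]
eef_rot: [180.0, 0.0, -10.2]
contact_force: [-0.2, 0.0, -0.8]
gripper_width: 0.0118
gripper_force: 30.0
```

```bash
python3 -c "
from h import *
where();to(T(-.091,.001),.09,-9.55)"
```

```text
tray xy mm [-87.5   1.1] z 0.11000411925149298 [-0.2  0.  -0.8]
dp [-0.2 -3.5 20. ] roll -0.0111 rot [ 1.7999e+02  1.0000e-02 -1.0190e+01] t 23.625
```

send_rows([
  {"dp": [0, -3.5, 0], "roll": -0.011, "jaw": 5},
  {"dp": [0, -3.5, 10], "roll": -0.011, "jaw": 5},
  {"dp": [0, -3.5, 20], "roll": -0.011, "jaw": 5},
  {"dp": [0, -3.5, 20], "roll": -0.011, "jaw": 5},
  {"dp": [0, -3.5, 20], "roll": -0.011, "jaw": 5},
])

```text
time_s: 24.25
tcp_pos: [0.5613, 0.0537, 0.0899]
eef_rot: [180.0, 0.0, -9.5]
contact_force: [-0.2, 0.1, -0.9]
gripper_width: 0.0118
gripper_force: 30.0
```

```bash
python3 -c "
from h import *
where();to(T(-.091,.001),.08,-9.55)"
```

```text
tray xy mm [-91.2   1.2] z 0.08993919641719324 [-0.2  0.1 -0.9]
dp [-0.2  0.2  9.9] roll 0.0004 rot [ 1.7998e+02  1.0000e-02 -9.5300e+00] t 24.25
```

send_rows([
  {"dp": [0, 0, 4], "roll": 0, "jaw": 5},
  {"dp": [0, 0, 8], "roll": 0, "jaw": 5},
  {"dp": [0, 0, 11], "roll": 0, "jaw": 5},
  {"dp": [0, 0, 14], "roll": 0, "jaw": 5},
  {"dp": [0, 0, 14], "roll": 0, "jaw": 5},
])

```text
time_s: 24.88
tcp_pos: [0.5611, 0.0537, 0.0758]
eef_rot: [180.0, 0.0, -9.5]
contact_force: [-0.3, 1.2, -0.8]
gripper_width: 0.0119
gripper_force: 30.0
```

```bash
python3 -c "
from h import *
where()"
```

```text
tray xy mm [-91.1   1. ] z 0.07576528595666858 [-0.3  1.2 -0.8]
```

send_rows([
  {"dp": [0, 0, 3], "roll": 0, "jaw": 5},
  {"dp": [0, 0, 6], "roll": 0, "jaw": 5},
  {"dp": [0, 0, 9], "roll": 0, "jaw": 5},
  {"dp": [0, 0, 12], "roll": 0, "jaw": 5},
  {"dp": [0, 0, 12], "roll": 0, "jaw": 5},
])

```text
time_s: 25.5
tcp_pos: [0.5611, 0.0537, 0.0637]
eef_rot: [180.0, 0.0, -9.5]
contact_force: [-0.8, -0.4, -1.5]
gripper_width: 0.0119
gripper_force: 30.0
```

```bash
python3 -c "
from h import *
where()"
```

```text
tray xy mm [-91.1   1. ] z 0.06373065100950928 [-0.8 -0.4 -1.5]
```

Foot 7.5 mm above the floor and moving freely. Continuing down to the floor.

send_rows([
  {"dp": [0, 0, 3], "roll": 0, "jaw": 5},
  {"dp": [0, 0, 5], "roll": 0, "jaw": 5},
  {"dp": [0, 0, 6.5], "roll": 0, "jaw": 5},
  {"dp": [0, 0, 7.5], "roll": 0, "jaw": 5},
  {"dp": [0, 0, 7.5], "roll": 0, "jaw": 5},
])

```text
time_s: 26.12
tcp_pos: [0.5612, 0.0537, 0.0565]
eef_rot: [180.0, 0.0, -9.5]
contact_force: [0.3, -0.4, 0.1]
gripper_width: 0.0113
gripper_force: 30.0
```

```bash
python3 -c "
from h import *
where()"
```

```text
tray xy mm [-91.2   1.1] z 0.0565001167158135 [ 0.3 -0.4  0.1]
```

send_rows([
  {"dp": [0, 0, 0.5], "roll": 0, "jaw": 5},
  {"dp": [0, 0, 1], "roll": 0, "jaw": 5},
  {"dp": [0, 0, 1], "roll": 0, "jaw": 5},
])

```text
time_s: 26.5
tcp_pos: [0.5613, 0.0538, 0.0558]
eef_rot: [-180.0, -0.0, -9.5]
contact_force: [-1.7, 0.8, 2.6]
gripper_width: 0.0117
gripper_force: 30.0
```

```bash
python3 -c "
from h import *
where()"
```

```text
tray xy mm [-91.3   1.2] z 0.05584168830437494 [-1.7  0.8  2.6]
```

Floor contact. I'll open a little, because the knob is close, then lift.

send_rows([
  {"dp": [0, 0, 0], "roll": 0, "jaw": 18},
  {"dp": [0, 0, 0], "roll": 0, "jaw": 18},
  {"dp": [0, 0, 0], "roll": 0, "jaw": 18},
  {"dp": [0, 0, 0], "roll": 0, "jaw": 18},
])

```text
time_s: 27.0
tcp_pos: [0.5613, 0.0538, 0.0555]
eef_rot: [180.0, 0.0, -9.5]
contact_force: [0.4, 0.0, -0.4]
gripper_width: 0.0157
gripper_force: 0.0
```

send_rows([
  {"dp": [0, 0, -5], "roll": 0, "jaw": 18},
  {"dp": [0, 0, -15], "roll": 0, "jaw": 18},
  {"dp": [0, 0, -30], "roll": 0, "jaw": 18},
  {"dp": [0, 0, -80], "roll": 0, "jaw": 18},
  {"dp": [0, 0, -120], "roll": 0, "jaw": 18},
])

```text
time_s: 27.62
tcp_pos: [0.5616, 0.0538, 0.1785]
eef_rot: [-180.0, -0.1, -9.5]
contact_force: [-0.3, 0.8, 0.2]
gripper_width: 0.0159
gripper_force: 0.0
```

send_rows([
  {"dp": [0, -50, 0], "roll": 0, "jaw": 18},
  {"dp": [0, -110, 0], "roll": 0, "jaw": 18},
  {"dp": [0, -170, 0], "roll": 0, "jaw": 18},
  {"dp": [0, -220, 0], "roll": 0, "jaw": 18},
  {"dp": [0, -220, 0], "roll": 0, "jaw": 18},
])

```text
time_s: 28.25
tcp_pos: [0.5979, 0.2741, 0.1762]
eef_rot: [-180.0, -0.0, -9.3]
contact_force: [0.3, -0.8, 0.1]
gripper_width: 0.0157
gripper_force: 0.0
```

```bash
python3 -c "
from h import *
c=cap('top');s=cap('scene')
o=np.zeros((600,800,3),np.uint8)
o[:600,:400]=cv2.resize(s['image'][180:300,295:375],(400,600),interpolation=cv2.INTER_CUBIC);o[:300,400:]=cv2.resize(c['image'][222:297,280:380],(400,300),interpolation=cv2.INTER_CUBIC);o[300:600,400:]=cv2.resize(c['image'],(400,300))
cv2.imwrite('pics/p10.png',o);print(r.get_state()['tcp_pos'],r.get_state()['time_s'])"
```

```text
[0.59742759 0.27115622 0.1760806 ] 28.35
```

View pics/p10.png

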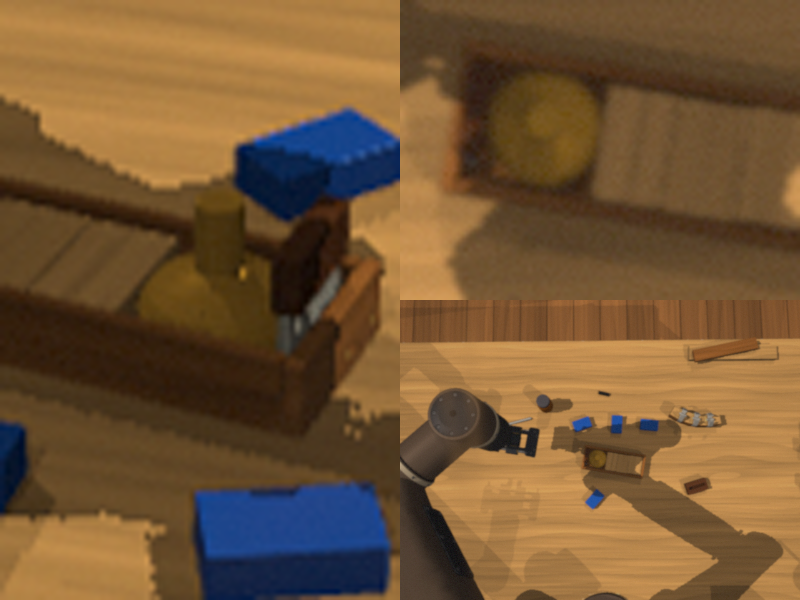

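The gauge stands upright at the tray's -x end, with its head at (310,255) in the left crop. The weight sits flat at (235,285), the blocks are flat, and the bystanders look undisturbed. Handing in.

```bash
python3 -c "
from h import *
print(r.close_job())"
```

```text
the job is handed in; nothing more can be done
None
```

I handed the job in at about 28 s: the last picture shows the three blocks closed up, the weight flat in the tray and the gauge upright in the -x end gap, with the bystanders apparently undisturbed; no verdict was returned.

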